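# Seal the archive canister with its two-arm cam cap

## Task

The archive canister on the desk stands open. Take its cap by the bar on top, set it on the grooved neck and press it straight down, firmly but without ramming it, until you feel it bear on the gasket, with both cam arms still up. Then swing the two cam arms fully down, one after the other, without forcing them, and let go; leave the other things on the desk where they are.

Things in the scene. Friction and masses are not known exactly. Their poses are not given: they have to be found in the camera images.
- can_shoulder (a point): the open canister, a plain steel can 93 mm across, fixed in place, with an upright round neck; this point is the centre of the can's flat shoulder, 55 mm above the desk (z up). The neck's top stands 80 to 98 mm above it: how far it is screwed in differs each time. Neck 52 mm across, its top 8 mm taper to 47; a groove runs 27 to 50 mm below its top.
- cap_grip (a point): the loose steel cap (0.35 to 0.6 kg), mouth down on the desk, arms up: centre of the upright bar on its crown by which it is taken. Bar 24 mm thick (cap's x axis), 46 mm long (y), from 18 mm below to 18 mm above this point (cap's axis z up). The round crown, 70 mm across, starts 18 mm below it: fingertips stay above. Mouth rim 94 mm below. The arms stand on the +y (A) and -y (B) sides.
- cap_face (a point): centre of the flat top inside the cap's bore, 26 mm below the middle of the bar, 68 mm above the mouth's rim. Bore 54 mm (1.2 mm play), mouth flared to 59; fits at any turn. A seal in the bore catches on the neck with this point still 17 mm above its top: 6 to 20 N push it on, until it meets the gasket, 3 mm above the top; let go, it stays. Too high, its arms strike the neck and jam.
- gasket (a joint): how far the black gasket ring on top of the neck is squeezed, in m: 0 when free (it then stands 3 mm above the neck's top), about 0.0005 per 10 N, 0.003 when crushed flat. Clamped by both cam arms it is squeezed by 0.001 to 0.002.
- cam_arm_a (a joint): swing of cam arm A in rad: 0 = up (outer part 57 degrees above level, leaning outward), grows as it swings outward and down, 2.09 = fully down on its stop (outer part 63 degrees below level). It stays where left (1 N at the tip moves it). With the cap home it swings freely to about 1.6; the rest takes 4 to 10 N at the tip, then its cam holds. Below 2.0 it is not fully down.
- pin_a (a point): hinge pin of cam arm A, 33.8 mm from the cap's axis on its +y side and 32 mm above the rim of the cap's mouth; the arm swings in the upright plane through the cap's y axis
- tip_a (a point): the place to press near the end of cam arm A: mid-thickness of its steel bar (6.5 mm thick, 14 mm wide), 8 mm before the end, 67 mm from its pin. The bar's outer part, in which it lies, is 50 mm long; the line from pin to tip is 62 degrees above level at joint 0 and 58 degrees below level when fully down.
- cam_arm_b (a joint): swing of cam arm B in rad: 0 = up (outer part 57 degrees above level, leaning outward), grows as it swings outward and down, 2.09 = fully down on its stop (outer part 63 degrees below level). It stays where left (1 N at the tip moves it). With the cap home it swings freely to about 1.6; the rest takes 4 to 10 N at the tip, then its cam holds. Below 2.0 it is not fully down.
- pin_b (a point): hinge pin of cam arm B, 33.8 mm from the cap's axis on its -y side and 32 mm above the rim of the cap's mouth; the arm swings in the upright plane through the cap's y axis
- tip_b (a point): the place to press near the end of cam arm B: mid-thickness of its steel bar (6.5 mm thick, 14 mm wide), 8 mm before the end, 67 mm from its pin. The bar's outer part, in which it lies, is 50 mm long; the line from pin to tip is 62 degrees above level at joint 0 and 58 degrees below level when fully down.
- masking_tape: a roll of cream masking tape lying flat, 101 mm across and 25 mm tall; a bystander, origin at the centre of its underside
- sticky_notes: a block of sticky notes, 76x76x20 mm; a bystander, origin at the centre of its underside
- eraser: an eraser, 21x46x12 mm; a bystander, origin at the centre of its underside
- binder_clip_1: a small black binder clip, 25x32x41 mm; a bystander, origin at the centre of its underside
- marker: a marker pen lying down, 135 mm long and 17 mm thick; a bystander, origin at the centre of its underside
Mind the look-alikes: they are no part of the job. What is shaped like the part that bears can_shoulder but blue or turquoise is not meant.

How it is judged (in metres and radians):
On the way, in this order (a step that is already met when the one before it is completed fails the run):
1. the cap is pushed home so that it bears on the gasket (squeezing it by more than 0.3 mm, 6 N), upright on the neck, both arms still up (horizontal distance between cap_face and can_shoulder below 0.004 m and angle between the z axis of cap_face and the z axis of can_shoulder, either way round below 0.05 rad and value of joint gasket above 0.0003 m and value of joint each of cam_arm_a, cam_arm_b below 0.7 rad), for 0.1 s.
2. one cam arm is fully down while the other is still up (((value of joint cam_arm_a above 2 rad and value of joint cam_arm_b below 0.7 rad) or (value of joint cam_arm_b above 2 rad and value of joint cam_arm_a below 0.7 rad))), for 0.1 s.
At the end, for the whole second after the job is handed in: The cap sits square on the neck, clamped down on its gasket (squeezing it by more than 0.6 mm, within 4 mm of the can's axis and 0.05 rad of upright), both cam arms are fully down (joints above 2.0 rad), and the cap is at rest (horizontal distance between cap_face and can_shoulder below 0.004 m and angle between the z axis of cap_face and the z axis of can_shoulder, either way round below 0.05 rad and value of joint gasket above 0.0006 m and value of joint each of cam_arm_a, cam_arm_b above 2 rad and linear speed of cap below 0.02 m/s); the robot touches nothing.
It fails at once if the cap is rammed down on the gasket (the gasket squeezed by more than 1.8 mm, 36 N, while both arms are still up) (value of joint each of cam_arm_a, cam_arm_b below 0.7 rad and value of joint gasket above 0.0018 m).
It fails at once if cam arm A is forced (fingers press on it with more than 25 N) (contact force between the fingers and cam_arm_a above 25 N).
It fails at once if cam arm B is forced (fingers press on it with more than 25 N) (contact force between the fingers and cam_arm_b above 25 N).
It fails at once if another thing on the desk is pushed more than 30 mm from its place (distance of any of masking_tape, sticky_notes, eraser, binder_clip_1, marker from where it was at the start of the episode above 0.03 m).
It also fails if it takes over 67 s, if anything falls off the work surface, if the arm or the gripper's body presses on something with over 40 N, if the wrist force passes 120 N, or if a joint passes its speed limit or range.

## Robot

A 6-joint arm with a two-finger parallel gripper is mounted at the origin on a cart in front of the work surface, level with it; the furniture and walls round the work are solid. World frame = base frame: x ahead of the robot, y to its left, z up, the work surface at z = 0. Lengths are in m, angles in degrees, forces in N, time in s.
With the tool pointing down it reaches from about 0.325 to 1 m from the base axis. Payload 5.1 kg.
Tool frame: the origin (TCP) lies at the very end of the fingers, on their centre line; the grasp point (between the pads) lies 19 mm behind it (robot.hold_point_z is the distance from the TCP to the grasp point, in m); z points along the fingers, y is the line along which they close (so a half turn about z gives the same grasp; the last joint's range is limited). The gripper opens to 85 mm and grips with 20 to 120 N. Pads are 22 mm wide; open, the fingers measure 114 mm over their backs; the gripper's body (76 mm by 85 mm) begins 54 mm behind the grasp point. The pads swing forward as they close: fully open they stand 13 mm farther back than shut.
Start: joints at [72.101, 7.093, 94.555, -0, 78.352, -4.733], TCP at [0.148, 0.633, 0.231] pointing down, gripper open.
Joint ranges: [-149.61, 149.61], [-58.7, 133.49], [1.44, 155.28], [-77.14, 257.14], [18.33, 153.61], [-166.67, 166.67]. Speed limits (degrees/s): [147.25, 147.25, 180, 180, 180, 180].

## Interface

Orientations are given as [roll, pitch, yaw] about the fixed x, y, z axes, in that order (R = Rz(yaw) Ry(pitch) Rx(roll)).
In Python, from plant import status, cams, ticket, nets, robot gives the robot as it stands.
- The arm moves only by the tool play_rows, never from a script. Its arguments are lists of equal length, an entry for each row: "slide": the shift along the world's x, y, z in m, a list of three; "twist": the turn, a rotation vector about the world's x, y, z in rad, a list of three; "claw": the finger opening in m, from 0 to 0.0854. A call has 1 to 12 rows; each row is the pose to reach, as a shift and turn from the pose commanded when the call began; what a row does not reach only later rows make up. A row lasts 1/8 s, in which the tool goes at most 62.5 mm and 10.7 degrees, less where a joint would pass 70% of its speed; a pose out of reach is approached as far as the arm can. A call with a gripper value outside its range is refused whole. The fingers move at their own pace and stop on an object; "grip_force" is the grip in N (left out, the last holds). Time passes only in rows, so rows that repeat a pose let the fingers close. It gives the time, the measured TCP pose, the force, the opening and the grip force at its end, in the units of the state.
- status.sense(): the state, without advancing time (a new reading comes with each control period).
- cams.get_image(name): name is "side" or "top" or "wrist"; returns (picture, depth): 400x640x3 uint8, red, green, blue; 400x640 float32, m along the optical axis (not along the pixel's ray), 0 where there is no reading.
- cams.calibration(name): a dict with "fx", "fy", "cx", "cy" (pixels), "extrinsics" (4x4, takes a point from camera to world coordinates). Camera axes: x right, y up, looking along -z (the intrinsics and any distortion apply to the point x, -y, -z); pixel columns grow to the right and rows downward; lengths in m; the calibration is good to about 2 mm. A picture is of the moment at which its call begins: read the wrist's pose just before it. calibration takes no time and is no camera call; for the wrist camera it gives the pose at the moment of the call.
- ticket.hand_in(): hands the job in; it is judged then, once.
Trained networks look in the newest picture that a camera, given by its name, has taken for a name from the list of things; names that differ only in an ending like _2 or _b are one class to them, and where a whole thing is asked for, a point or a joint stands for the part that bears it (a point fixed in the world has none). Each returns a list of dicts, best first, with "conf" (0 to 1); they miss things now and then, are a little off and sometimes report something else, mostly with a low value. They report only what shows in the picture. A call takes as long as a camera call. They do not tell look-alikes from the thing itself.
- nets.masks_of(camera, label): "mask" (400x640 bool, what is visible of it).
- nets.place_of(camera, label): "point" ([x, y, z] in m, in world coordinates, good to about 4 mm: a listed point, or the origin of a listed thing).
The state is a dict: "t": time; "qpos": joint angles; "joint_velocities": joint speeds; "effort": joint torques, N m; "tool_pos": TCP position; "orientation": TCP orientation; "force": force on the tool from outside, world axes, zero at the start; "moment": the same for the moment, N m; "width": opening from 0.0 (shut) to 1.0 (fully open); "gripper_force": force on a finger pad.
Only numpy, scipy, OpenCV 4.12 (cv2) and the standard library are available. Lean on these libraries where they do the work, as an engineer would, in place of code of your own. Each camera call takes 0.05 s, during which the arm holds its last target. There are 200 camera calls.

## Working session

There is one attempt and no reset: what is moved stays moved. The work goes in short steps, Python scripts to look and compute and a tool call to move; the robot and the scene stay as the last step left them, time stands still between calls to the robot, and variables do not carry over. Pictures are saved under pics/ and viewed, at most 10 in all, crops included, and the job is handed in when it is done.

Besides the shell and the picture viewer there is one more tool, called after "Call:" as a command line: name --argument value ..., lists and objects as JSON in quotes. play_rows: Moves the arm, as the interface text tells. Its arguments: {"type":"object","properties":{"slide":{"type":"array","items":{"type":"array","items":{"type":"number"}}},"twist":{"type":"array","items":{"type":"array","items":{"type":"number"}}},"claw":{"type":"array","items":{"type":"number"}},"grip_force":{"type":"number"}},"required":["slide","twist","claw"]}

```bash
mkdir -p pics; ls
python3 - <<'E'
from plant import status,cams,nets,robot
import cv2,numpy as np
s=status.sense();print(s)
ims=[]
for c in("top","side"):
    im,d=cams.get_image(c);ims.append(im)
    for l in("can_shoulder","cap_grip","cap_face","tip_a","pin_a","masking_tape","sticky_notes","eraser","binder_clip_1","marker"):
        print(c,l,[(np.round(r["point"],4).tolist(),round(r["conf"],2)) for r in nets.place_of(c,l)])
    print(np.round(cams.calibration(c)["extrinsics"],3).tolist(),cams.calibration(c)["fx"])
cv2.imwrite("pics/a.png",cv2.cvtColor(cv2.resize(np.vstack(ims),(480,600)) if 0 else ims[0],cv2.COLOR_RGB2BGR))
cv2.imwrite("pics/b.png",cv2.cvtColor(ims[1],cv2.COLOR_RGB2BGR))
E
```

```text
pics
{'t': 0.0, 'qpos': array([ 7.21032368e+01,  7.13265389e+00,  9.46333386e+01, -3.87824728e-04,
        7.83544071e+01, -4.73254602e+00]), 'joint_velocities': array([-0.02830472,  0.06028411, -0.01394147, -0.06672733,  0.02785574,
        0.05200563]), 'effort': array([-3.43910770e-04, -4.23631454e+01, -3.65440929e+01, -9.07786512e-05,
        7.23944322e-03, -8.14944912e-06]), 'tool_pos': array([0.14787135, 0.63232178, 0.23007022]), 'orientation': array([-1.79879980e+02, -9.55512896e-03,  1.66835851e+02]), 'force': array([-0.19058529, -0.24789323, -0.0664381 ]), 'moment': array([ 0.01382646,  0.0300287 , -0.03997063]), 'gripper_force': 0.0, 'width': 0.9985704773844016}
top can_shoulder [([0.7436, 0.2765, 0.0577], 0.81), ([0.6218, -0.0053, 0.0547], 0.69), ([0.4247, 0.261, 0.0901], 0.39)]
top cap_grip [([0.4407, 0.1984, 0.0941], 0.7)]
top cap_face [([0.4425, 0.197, 0.0694], 0.84)]
top tip_a [([0.4571, 0.128, 0.0863], 0.66), ([0.6232, -0.204, -0.0017], 0.6), ([0.4248, 0.2616, 0.0934], 0.45)]
top pin_a [([0.45, 0.1622, 0.0277], 0.65), ([0.4343, 0.2284, 0.0271], 0.58)]
top masking_tap
[... 473 characters left out ...]
009, 0.054], 0.67), ([0.6637, 0.1963, 0.0018], 0.16)]
side cap_grip [([0.4449, 0.199, 0.0932], 0.9)]
side cap_face [([0.4358, 0.1971, 0.065], 0.91)]
side tip_a [([0.4284, 0.263, 0.0896], 0.58), ([0.4575, 0.1279, 0.0921], 0.43)]
side pin_a [([0.4563, 0.1248, 0.0905], 0.51), ([0.434, 0.2307, 0.0307], 0.36)]
side masking_tape [([0.5009, -0.2091, -0.0022], 0.89)]
side sticky_notes [([0.3916, 0.014, -0.0039], 0.66)]
side eraser [([0.6219, -0.2062, -0.0054], 0.57)]
side binder_clip_1 [([0.6601, 0.1952, 0.0001], 0.44)]
side marker [([0.7477, -0.0255, 0.003], 0.58)]
[[-0.995, 0.059, -0.086, 0.466], [-0.104, -0.594, 0.797, 0.907], [-0.004, 0.802, 0.597, 0.785], [0.0, 0.0, 0.0, 1.0]] 365.8852959740172
```

View pics/a.png

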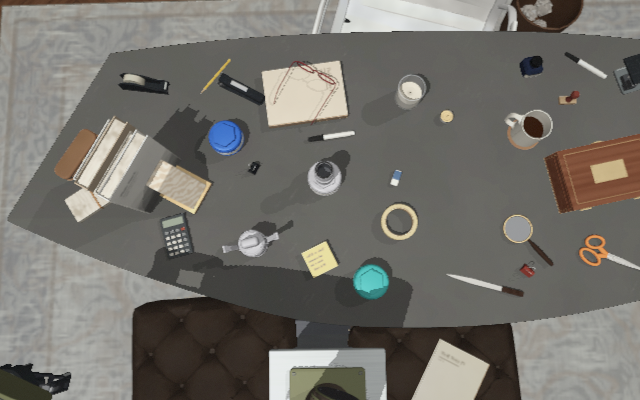

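View pics/b.png

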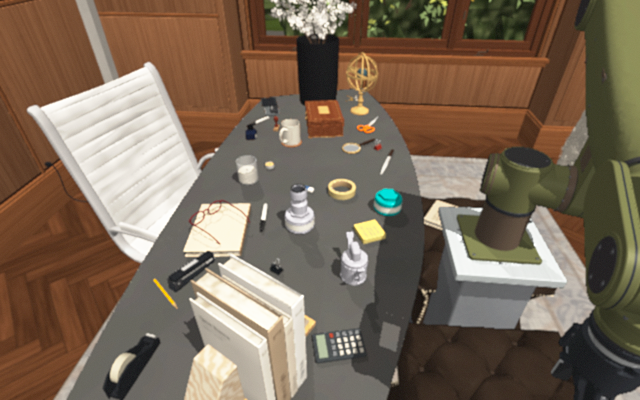

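The top picture shows the open steel canister at about (324,177) px. The cap lies at (253,242) px with its arms out left and right. The blue can at (226,137) and the turquoise one at (371,281) are look-alikes. The side picture agrees: can at (299,210), cap at (354,262). The measured heights match the sizes given.

I'll move above the cap for a closer look.

Call:
play_rows --slide '[[0.06, -0.088, 0.01], [0.12, -0.176, 0.02], [0.18, -0.264, 0.04], [0.24, -0.352, 0.06], [0.294, -0.434, 0.08], [0.294, -0.434, 0.08], [0.294, -0.434, 0.08], [0.294, -0.434, 0.08], [0.294, -0.434, 0.08], [0.294, -0.434, 0.08], [0.294, -0.434, 0.08]]' --twist '[[0, 0, -0.18], [0, 0, -0.36], [0, 0, -0.54], [0, 0, -0.72], [0, 0, -0.9], [0, 0, -1.11], [0, 0, -1.11], [0, 0, -1.11], [0, 0, -1.11], [0, 0, -1.11], [0, 0, -1.11]]' --claw '[0.085, 0.085, 0.085, 0.085, 0.085, 0.085, 0.085, 0.085, 0.085, 0.085, 0.085]'

```text
t: 2.48
tool_pos: [0.4417, 0.1993, 0.3111]
orientation: [-180.0, -0.0, 103.2]
force: [0.7, 0.2, -0.1]
width: 0.991
gripper_force: 0.0
```

```bash
cat > h.py <<'E'
from plant import status,cams,nets,robot
import cv2,numpy as np
def look(c):
    K=cams.calibration(c);im,d=cams.get_image(c)
    v,u=np.mgrid[0:400,0:640]
    P=np.stack([(u-K["cx"])/K["fx"]*d,-(v-K["cy"])/K["fy"]*d,-d],-1)
    E=np.array(K["extrinsics"]);W=P@E[:3,:3].T+E[:3,3]
    W[d<=0]=np.nan
    return im,W
def near(W,c,r,z0,z1):
    m=(np.hypot(W[...,0]-c[0],W[...,1]-c[1])<r)&(W[...,2]>z0)&(W[...,2]<z1);return W[m],m
E
python3 - <<'E'
from h import *
print([x for x in dir(robot) if x[0]!='_'])
s=status.sense();print(s["tool_pos"],s["orientation"],s["qpos"],s["force"])
im,W=look("wrist")
cv2.imwrite("pics/c.png",cv2.cvtColor(im,cv2.COLOR_RGB2BGR))
for l in("cap_grip","tip_a","pin_a"): print(l,[(np.round(r["point"],4).tolist(),round(r["conf"],2)) for r in nets.place_of("wrist",l)])
def rect(P,n): 
    print(n,len(P),cv2.minAreaRect((P[:,:2]*1000).astype(np.float32)),np.nanmedian(P[:,2]))
P,_=near(W,(.442,.198),.04,.100,.125);rect(P,"bar w")
im,W=look("side")
P,_=near(W,(.442,.198),.04,.105,.125);rect(P,"bar s")
for c in("top","side"):
    im,W=look(c)
    for z0,z1 in((.045,.062),(.12,.165)):
        P,_=near(W,(.623,-.003),.05,z0,z1)
        print(c,len(P),np.nanmean(P,0),np.nanpercentile(P,[1,99],axis=0).round(4).tolist())
        if len(P)>5: print(cv2.minEnclosingCircle((P[:,:2]*1000).astype(np.float32)),np.histogram(P[:,2],bins=8))
E
```

```text
['MotionError', 'hold_point_z']
[0.44169548 0.19929701 0.31111464] [-1.79977260e+02 -2.46891568e-02  1.03246531e+02] [ 1.79195906e+01 -1.65475280e+01  1.09155066e+02  2.64867280e-02
  8.74131154e+01  4.67185500e+00] [ 0.70060208  0.21708724 -0.13114038]
cap_grip [([0.4416, 0.1949, 0.0921], 0.56)]
tip_a [([0.4252, 0.2592, 0.0921], 0.83), ([0.4598, 0.1303, 0.0858], 0.71)]
pin_a [([0.452, 0.166, 0.0282], 0.66), ([0.4388, 0.2289, 0.0332], 0.62)]
bar w 825 ((443.7948913574219, 195.68495178222656), (23.593774795532227, 45.29682922363281), 13.509533882141113) 0.11261148039543789
bar s 112 ((446.1387023925781, 197.74864196777344), (23.429088592529297, 46.78931427001953), 15.046584129333496) 0.11112554283888332
top 405 [ 0.61219448 -0.00098593  0.05425562] [[0.5773, -0.0454, 0.0457], [0.6642, 0.0435, 0.0618]]
((622.8604736328125, -0.31166285276412964), 46.9079704284668) (array([17, 27, 42, 73, 92, 93, 39, 22]), array([0.04521865, 0.04730238, 0.04938611, 0.05146984, 0.05355358,
       0.05563731, 0.05772104, 0.05980477, 0.06188851]))
top 205 [ 6.21000703e-01 -5.14073729e-04  1.44809678e-01] [[
[... 231 characters left out ...]
0.1439172 , 0.14847098, 0.15302476, 0.15757854]))
side 252 [0.62221085 0.01942841 0.05393354] [[0.5823, -0.0308, 0.0455], [0.669, 0.0442, 0.0616]]
((625.0641479492188, 0.6306982636451721), 45.94614791870117) (array([16, 22, 24, 34, 76, 49, 19, 12]), array([0.04534059, 0.0474125 , 0.04948442, 0.05155633, 0.05362824,
       0.05570016, 0.05777207, 0.05984399, 0.0619159 ]))
side 246 [0.62477378 0.0031603  0.13971509] [[0.6005, -0.0253, 0.1212], [0.6482, 0.0241, 0.1526]]
((625.7396850585938, -0.9255092144012451), 26.179092407226562) (array([13, 21, 28, 27, 32, 39, 44, 42]), array([0.12028192, 0.12438372, 0.12848553, 0.13258734, 0.13668915,
       0.14079096, 0.14489277, 0.14899458, 0.15309639]))
```

View pics/c.png

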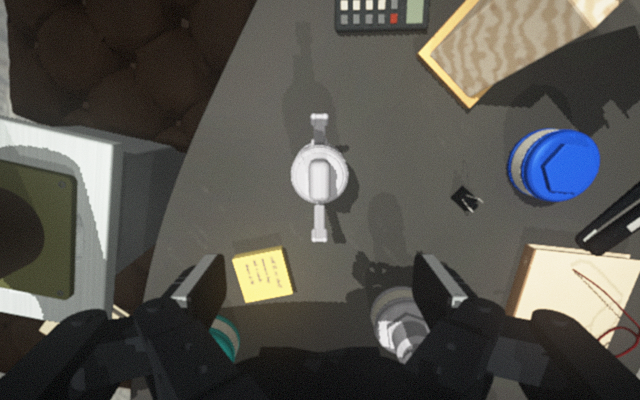

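The wrist picture shows the bar at (320,180) px, lying between the fingers and lined up with them. The fitted bar is 23.6×45.3 mm with its top at 0.1126, as it should be. Next I'll descend and grip.

Call:
play_rows --slide '[[0.002, -0.003, -0.05], [0.002, -0.003, -0.1], [0.002, -0.003, -0.15], [0.002, -0.003, -0.19], [0.002, -0.003, -0.215], [0.002, -0.003, -0.228], [0.002, -0.003, -0.228], [0.002, -0.003, -0.228], [0.002, -0.003, -0.228], [0.002, -0.003, -0.228], [0.002, -0.003, -0.228], [0.002, -0.003, -0.228]]' --twist '[[0, 0, 0.005], [0, 0, 0.005], [0, 0, 0.005], [0, 0, 0.005], [0, 0, 0.005], [0, 0, 0.005], [0, 0, 0.005], [0, 0, 0.005], [0, 0, 0.005], [0, 0, 0.005], [0, 0, 0.005], [0, 0, 0.005]]' --claw '[0.07, 0.07, 0.07, 0.07, 0.07, 0.07, 0.07, 0.01, 0.01, 0.01, 0.01, 0.01]' --grip_force 80

```text
t: 4.32
tool_pos: [0.4447, 0.1961, 0.0845]
orientation: [179.9, -0.0, 103.5]
force: [-2.8, -0.5, 7.1]
width: 0.267
gripper_force: 78.3
```

Call:
play_rows --slide '[[0, 0, 0], [0, 0, 0], [0, 0, 0.01], [0, 0, 0.04], [0, 0, 0.09], [0, 0, 0.14], [0, 0, 0.18], [0, 0, 0.18], [0, 0, 0.18]]' --twist '[[0, 0, 0], [0, 0, 0], [0, 0, 0], [0, 0, 0], [0, 0, 0], [0, 0, 0], [0, 0, 0], [0, 0, 0], [0, 0, 0]]' --claw '[0.01, 0.01, 0.01, 0.01, 0.01, 0.01, 0.01, 0.01, 0.01]'

```text
t: 5.45
tool_pos: [0.4429, 0.1955, 0.2605]
orientation: [-179.8, 0.0, 103.5]
force: [-1.1, 0.0, -5.3]
width: 0.268
gripper_force: 79.3
```

Call:
play_rows --slide '[[0.03, -0.033, 0.02], [0.06, -0.066, 0.03], [0.09, -0.098, 0.03], [0.12, -0.131, 0.03], [0.15, -0.164, 0.03], [0.18, -0.196, 0.03], [0.18, -0.196, 0.03], [0.18, -0.196, 0.03], [0.18, -0.196, 0.03]]' --twist '[[0, 0, -0.05], [0, 0, -0.1], [0, 0, -0.15], [0, 0, -0.2], [0, 0, -0.236], [0, 0, -0.236], [0, 0, -0.236], [0, 0, -0.236], [0, 0, -0.236]]' --claw '[0.01, 0.01, 0.01, 0.01, 0.01, 0.01, 0.01, 0.01, 0.01]'

```text
t: 6.58
tool_pos: [0.6231, 0.0008, 0.2919]
orientation: [-179.9, -0.0, 90.1]
force: [-0.2, -0.6, -4.1]
width: 0.268
gripper_force: 80.2
```

Run:
```python
from h import *
s=status.sense();print(s["tool_pos"],s["orientation"],s["qpos"],s["force"])
print(np.round(cams.calibration("wrist")["extrinsics"],3).tolist())
ims=[]
for c in("side","wrist"):
    im,W=look(c); 
    ims.append(cv2.resize(im[100:300,200:440],(480,400)) if c=="side" else cv2.resize(im,None,fx=.7,fy=.7)[:280])
    cv2.imwrite(f"pics/d_{c}.png",cv2.cvtColor(ims[-1],cv2.COLOR_RGB2BGR))
    if 1:
        for l in("cap_face","can_shoulder","cap_grip"): print(c,l,[(np.round(r["point"],4).tolist(),round(r["conf"],2)) for r in nets.place_of(c,l)])
    # cap side silhouettes and neck by height slices
    for z0 in np.arange(.06,.30,.01):
        P,_=near(W,(.624,.0),.055,z0,z0+.01)
        if len(P)>8:
            p=np.nanpercentile(P,[2,98],axis=0)
            print(c,round(z0,3),len(P),"x",p[:,0].round(4),p[:,0].mean().round(4),"y",p[:,1].round(4))
```

```text
[0.62312312 0.00076046 0.29194554] [-1.79871451e+02 -2.29815518e-02  9.00577514e+01] [-4.86991740e+00  2.07859102e+00  9.40732121e+01  1.19202536e-02
  8.39782446e+01 -4.92895849e+00] [-0.17503858 -0.58472258 -4.0680963 ]
[[1.0, -0.001, 0.001, 0.625], [0.001, 0.962, 0.273, 0.069], [-0.002, -0.273, 0.962, 0.436], [0.0, 0.0, 0.0, 1.0]]
side cap_face [([0.6177, 0.0001, 0.2716], 0.8)]
side can_shoulder [([0.3352, -0.1243, 0.0545], 0.8), ([0.6251, 0.0009, 0.0558], 0.68)]
side cap_grip [([0.6251, 0.0041, 0.3001], 0.63)]
side 0.06 80 x [0.5951 0.6561] 0.6256 y [-0.0083  0.0285]
side 0.07 38 x [0.6014 0.648 ] 0.6247 y [0.0019 0.0237]
side 0.08 39 x [0.6011 0.6469] 0.624 y [-0.0001  0.0238]
side 0.09 59 x [0.601  0.6512] 0.6261 y [-0.0078  0.0233]
side 0.1 52 x [0.6033 0.6483] 0.6258 y [-0.0078  0.021 ]
side 0.11 20 x [0.6068 0.642 ] 0.6244 y [0.0056 0.0187]
side 0.12 44 x [0.6006 0.6451] 0.6228 y [-0.0208  0.023 ]
side 0.13 68 x [0.6006 0.6479] 0.6242 y [-0.0257  0.0238]
side 0.14 102 x [0.6022 0.6477] 0.625 y [-0.0248  0.0249]
side 0.15 31 x [0.6055 0.6487] 0.6271 y [-0.0263  0.0179]
side 0
[... 530 characters left out ...]
lder [([0.328, -0.1216, 0.0571], 0.65)]
wrist cap_grip [([0.6248, -0.0003, 0.3017], 0.88), ([0.6194, 0.0655, 0.2984], 0.26)]
wrist 0.06 41 x [0.6021 0.6499] 0.626 y [0.0101 0.022 ]
wrist 0.21 179 x [0.5922 0.6558] 0.624 y [0.016 0.034]
wrist 0.22 66 x [0.5963 0.6502] 0.6232 y [0.0217 0.0327]
wrist 0.23 82 x [0.5978 0.6516] 0.6247 y [0.0222 0.0426]
wrist 0.24 137 x [0.5995 0.6487] 0.6241 y [0.0244 0.0427]
wrist 0.25 289 x [0.6076 0.6396] 0.6236 y [0.0305 0.0424]
wrist 0.26 315 x [0.5982 0.6502] 0.6242 y [0.0242 0.0426]
wrist 0.27 969 x [0.5933 0.6559] 0.6246 y [0.0136 0.0488]
wrist 0.28 5959 x [0.5927 0.6572] 0.6249 y [-0.0532  0.0524]
wrist 0.29 324 x [0.6008 0.6419] 0.6214 y [0.0045 0.0245]
```

View pics/d_side.png

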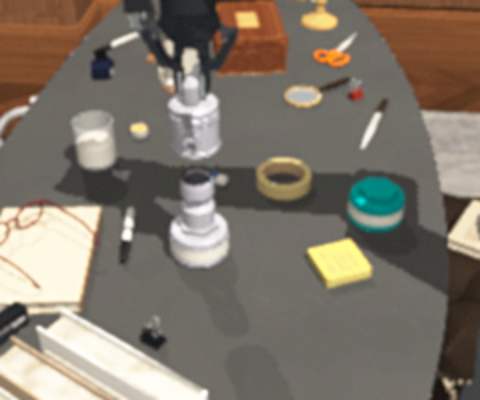

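The side crop shows the cap at (193,125) px hanging straight above the neck at (196,180) px. The measured offset is about 1.5 mm in x and in y. I'll lower it over the neck down to the seal.

Call:
play_rows --slide '[[0.0015, -0.0015, -0.015], [0.0015, -0.0015, -0.03], [0.0015, -0.0015, -0.04], [0.0015, -0.0015, -0.048], [0.0015, -0.0015, -0.056], [0.0015, -0.0015, -0.064], [0.0015, -0.0015, -0.072], [0.0015, -0.0015, -0.08], [0.0015, -0.0015, -0.088], [0.0015, -0.0015, -0.094], [0.0015, -0.0015, -0.1], [0.0015, -0.0015, -0.1]]' --twist '[[0, 0, 0], [0, 0, 0], [0, 0, 0], [0, 0, 0], [0, 0, 0], [0, 0, 0], [0, 0, 0], [0, 0, 0], [0, 0, 0], [0, 0, 0], [0, 0, 0], [0, 0, 0]]' --claw '[0.01, 0.01, 0.01, 0.01, 0.01, 0.01, 0.01, 0.01, 0.01, 0.01, 0.01, 0.01]'

```text
t: 8.48
tool_pos: [0.625, -0.0027, 0.1921]
orientation: [-179.9, 0.1, 90.0]
force: [-1.9, -5.7, -4.4]
width: 0.265
gripper_force: 80.4
```

Call:
play_rows --slide '[[0, -0.0015, 0], [0, -0.002, 0], [0, -0.002, -0.004], [0, -0.002, -0.008], [0, -0.002, -0.008]]' --twist '[[0, 0, 0], [0, 0, 0], [0, 0, 0], [0, 0, 0], [0, 0, 0]]' --claw '[0.01, 0.01, 0.01, 0.01, 0.01]'

```text
t: 9.1
tool_pos: [0.6253, -0.0036, 0.1846]
orientation: [-180.0, -0.0, 90.0]
force: [-3.3, -2.5, -3.7]
width: 0.262
gripper_force: 80.5
```

Call:
play_rows --slide '[[-0.001, -0.001, -0.002], [-0.001, -0.001, -0.004], [-0.001, -0.001, -0.006], [-0.001, -0.001, -0.008], [-0.001, -0.001, -0.008]]' --twist '[[0, 0, 0], [0, 0, 0], [0, 0, 0], [0, 0, 0], [0, 0, 0]]' --claw '[0.01, 0.01, 0.01, 0.01, 0.01]'

```text
t: 9.72
tool_pos: [0.6253, -0.0044, 0.1787]
orientation: [179.9, -0.0, 90.0]
force: [-5.2, 0.4, 4.3]
width: 0.265
gripper_force: 81.8
```

Call:
play_rows --slide '[[-0.001, 0, -0.002], [-0.001, 0, -0.004], [-0.001, 0, -0.006], [-0.001, 0, -0.006], [-0.001, 0, -0.006]]' --twist '[[0, 0, 0], [0, 0, 0], [0, 0, 0], [0, 0, 0], [0, 0, 0]]' --claw '[0.01, 0.01, 0.01, 0.01, 0.01]'

```text
t: 10.35
tool_pos: [0.6244, -0.0045, 0.1712]
orientation: [179.9, -0.0, 90.0]
force: [2.2, 1.1, -0.9]
width: 0.266
gripper_force: 81.0
```

Call:
play_rows --slide '[[0, 0, -0.001], [0, 0, -0.002], [0, 0, -0.003], [0, 0, -0.003]]' --twist '[[0, 0, 0], [0, 0, 0], [0, 0, 0], [0, 0, 0]]' --claw '[0.01, 0.01, 0.01, 0.01]'

```text
t: 10.85
tool_pos: [0.6237, -0.0046, 0.1683]
orientation: [180.0, -0.0, 90.0]
force: [2.5, 0.8, 2.4]
width: 0.268
gripper_force: 81.2
```

Call:
play_rows --slide '[[0, 0, -0.001], [0, 0, -0.002], [0, 0, -0.002]]' --twist '[[0, 0, 0], [0, 0, 0], [0, 0, 0]]' --claw '[0.01, 0.01, 0.01]'

```text
t: 11.22
tool_pos: [0.6236, -0.0046, 0.1665]
orientation: [180.0, 0.0, 90.0]
force: [1.3, 0.7, 3.7]
width: 0.266
gripper_force: 81.5
```

Call:
play_rows --slide '[[0, 0, -0.001], [0, 0, -0.002], [0, 0, -0.002]]' --twist '[[0, 0, 0], [0, 0, 0], [0, 0, 0]]' --claw '[0.01, 0.01, 0.01]'

```text
t: 11.6
tool_pos: [0.6236, -0.0046, 0.1661]
orientation: [180.0, 0.0, 90.0]
force: [-2.6, 1.4, 9.4]
width: 0.263
gripper_force: 82.4
```

Call:
play_rows --slide '[[0, 0, -0.001], [0, 0, -0.002], [0, 0, -0.002]]' --twist '[[0, 0, 0], [0, 0, 0], [0, 0, 0]]' --claw '[0.01, 0.01, 0.01]'

```text
t: 11.98
tool_pos: [0.6237, -0.0046, 0.1657]
orientation: [180.0, 0.0, 90.0]
force: [-6.4, 1.0, 16.0]
width: 0.268
gripper_force: 83.3
```

Call:
play_rows --slide '[[-0.0005, 0, -0.001], [-0.001, 0, -0.0015], [-0.001, 0, -0.0015], [-0.001, 0, -0.0015]]' --twist '[[0, 0, 0], [0, 0, 0], [0, 0, 0], [0, 0, 0]]' --claw '[0.01, 0.01, 0.01, 0.01]'

```text
t: 12.48
tool_pos: [0.6236, -0.0046, 0.1656]
orientation: [179.8, 0.0, 90.0]
force: [-5.7, 0.5, 18.4]
width: 0.267
gripper_force: 83.7
```

Run:
```python
from h import *
s=status.sense();print(s["tool_pos"],s["orientation"],s["force"],s["moment"])
im,W=look("side")
cv2.imwrite("pics/e.png",cv2.cvtColor(cv2.resize(im[120:260,220:380],(640,560)),cv2.COLOR_RGB2BGR))
for c in("side","wrist"):
  if c=="wrist": im,W=look(c)
  for l in("cap_grip","cap_face","pin_a","tip_a"): print(c,l,[(np.round(r["point"],4).tolist(),round(r["conf"],2)) for r in nets.place_of(c,l)])
```

```text
[ 0.6235971  -0.00462615  0.16557538] [1.79824131e+02 1.78118366e-02 9.00064741e+01] [-5.72462132  0.54105419 18.43588617] [ 0.1976913   0.83628331 -0.02915798]
side cap_grip [([0.6231, -0.0016, 0.1743], 0.77)]
side cap_face [([0.6156, -0.0072, 0.1472], 0.92)]
side pin_a [([0.624, 0.0294, 0.114], 0.54)]
side tip_a [([0.6245, 0.0656, 0.1724], 0.51)]
wrist cap_grip [([0.6242, -0.003, 0.1722], 0.86)]
wrist cap_face []
wrist pin_a [([0.6272, 0.0277, 0.1109], 0.93)]
wrist tip_a [([0.6234, 0.0632, 0.1724], 0.93)]
```

View pics/e.png

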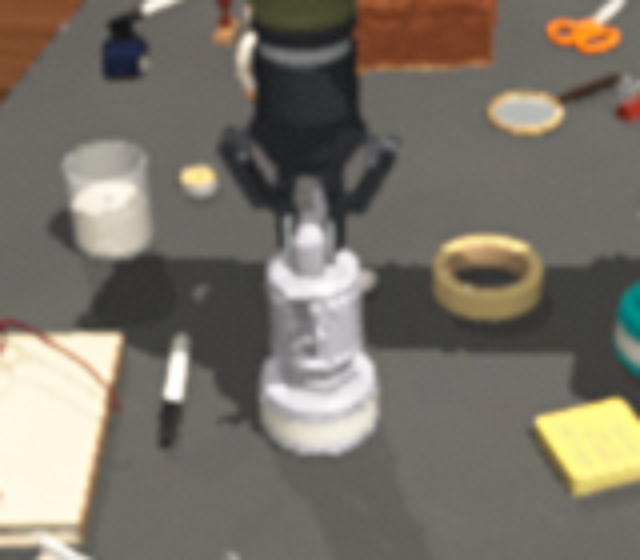

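The side crop shows the cap upright on the neck at (315,310) px with both arms up. Displacement and force both indicate that it bears on the gasket. I'll push slightly more for margin.

Call:
play_rows --slide '[[-0.0005, 0, -0.001], [-0.001, 0, -0.0015], [-0.001, 0, -0.0015], [-0.001, 0, -0.0015]]' --twist '[[0, 0, 0], [0, 0, 0], [0, 0, 0], [0, 0, 0]]' --claw '[0.01, 0.01, 0.01, 0.01]'

```text
t: 13.48
tool_pos: [0.6236, -0.0046, 0.1654]
orientation: [179.7, 0.0, 90.0]
force: [-5.5, 1.8, 21.3]
width: 0.268
gripper_force: 84.1
```

Call:
play_rows --slide '[[0.001, 0, 0.003], [0.001, 0, 0.006], [0.001, 0, 0.006], [0.001, 0, 0.006], [0.001, 0, 0.006], [0.001, 0, 0.03], [0.001, 0, 0.08], [0.001, 0, 0.1], [0.001, 0, 0.1], [0.001, 0, 0.1]]' --twist '[[0, 0, 0], [0, 0, 0], [0, 0, 0], [0, 0, 0], [0, 0, 0], [0, 0, 0], [0, 0, 0], [0, 0, 0], [0, 0, 0], [0, 0, 0]]' --claw '[0.01, 0.01, 0.06, 0.06, 0.06, 0.06, 0.06, 0.05, 0, 0]'

```text
t: 14.72
tool_pos: [0.6216, -0.0045, 0.2568]
orientation: [-179.8, -0.0, 90.0]
force: [-0.9, -0.3, -0.3]
width: 0.166
gripper_force: 0.0
```

Run:
```python
from h import *
s=status.sense();print(s["tool_pos"],s["orientation"],s["force"],s["qpos"],s["width"])
for c in("side","wrist","top"):
  im,W=look(c)
  if c=="wrist": cv2.imwrite("pics/f.png",cv2.cvtColor(im,cv2.COLOR_RGB2BGR))
  for l in("cap_grip","pin_a","tip_a"): print(c,l,[(np.round(r["point"],4).tolist(),round(r["conf"],2)) for r in nets.place_of(c,l)])
  P,_=near(W,(.624,-.003),.04,.183,.205)
  if len(P)>5:print(len(P),cv2.minAreaRect((P[:,:2]*1000).astype(np.float32)),np.nanmedian(P[:,2]))
```

```text
[ 0.6215891  -0.00453679  0.25681459] [-1.79791580e+02 -1.93099936e-02  8.99973087e+01] [-0.91009614 -0.29492967 -0.29430058] [-5.36472613e+00  2.85527116e+00  9.66175461e+01 -2.54501723e-04
  8.07364955e+01 -5.36202851e+00] 0.1662085960179217
side cap_grip [([0.6239, -0.0019, 0.1763], 0.89)]
side pin_a [([0.6227, 0.0318, 0.1133], 0.38)]
side tip_a [([0.6237, -0.0769, 0.172], 0.43), ([0.6249, 0.0637, 0.175], 0.42)]
86 ((625.424560546875, -2.353902816772461), (23.09554672241211, 44.39568328857422), 0.31030863523483276) 0.19332949451872833
wrist cap_grip [([0.6244, -0.0018, 0.1769], 0.81)]
wrist pin_a [([0.6253, 0.0291, 0.1153], 0.98)]
wrist tip_a [([0.6223, 0.0625, 0.1752], 0.57), ([0.6235, 0.0287, 0.1128], 0.25)]
1991 ((624.9437255859375, -2.991800308227539), (43.3874626159668, 23.942541122436523), 89.89421844482422) 0.19504843792237386
top cap_grip [([0.6242, -0.0065, 0.1786], 0.9)]
top pin_a [([0.6203, -0.0363, 0.1096], 0.61), ([0.6209, 0.0291, 0.1139], 0.45), ([0.6242, -0.206, 0.0009], 0.27)]
top tip_a [([0.6221, -0.0768, 0.1674], 0.53), ([0.6175, 0.064, 0.1773], 0.51)]
55 ((619.6127319335938, -0.1347503662109375), (45.407833099365234, 18.807157516479492), 89.58008575439453) 0.1926436942124572
```

View pics/f.png

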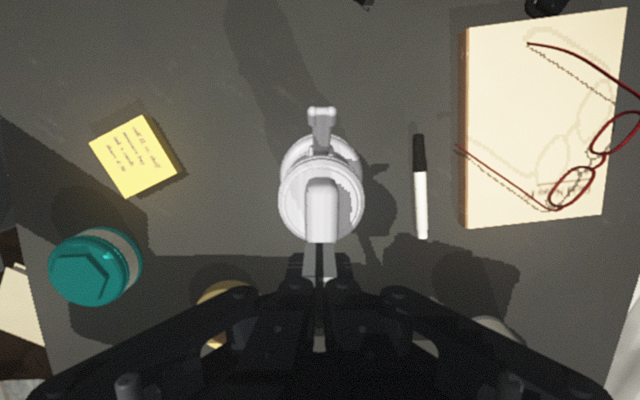

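The wrist picture shows the cap seated, with the bar at (322,210) px and arm A at (322,115) px still up. The bar fits at (0.6245, -0.003) with its middle at about z 0.176, so the pins are at z ≈ 0.114. Next I'll plan the swing.

```bash
cat > path.py <<'E'
import numpy as np
def tcp(phi,side,yc=-.003,zp=.114):
    d=np.deg2rad; a=d(62)-phi; f=d(57)-phi
    tip=np.array([.0338+.067*np.cos(a),zp+.067*np.sin(a)])
    u=np.array([np.cos(f),np.sin(f)]);n=np.array([-u[1],u[0]])
    t=d(30)*np.clip((phi-.5)/1.4,0,1)
    rel=f+t
    p=tip+n*(.00325+.011*abs(np.sin(rel)))-u*.6*.011*np.cos(rel)*np.clip(rel/d(30),-1,1)
    return np.array([.6245,yc+side*p[0],p[1]]),-side*t
if __name__=="__main__":
    import sys
    base=np.array(eval(sys.argv[2]));side=int(sys.argv[1])
    for ph in [0,.1,.2,.3,.4,.5,.6,.7,.8,.9,1.0,1.1,1.2,1.3,1.4,1.5,1.6,1.7,1.8,1.9,2.0,2.09,2.15]:
        p,t=tcp(ph,side);print(ph,np.round(p-base,3).tolist(),round(t,2),np.round(p,3))
E
python3 path.py 1 "[.6225,-.0045,.258]"
```

```text
0 [0.002, 0.054, -0.081] -0.0 [0.624 0.05  0.177]
0.1 [0.002, 0.061, -0.084] -0.0 [0.624 0.056 0.174]
0.2 [0.002, 0.067, -0.088] -0.0 [0.624 0.062 0.17 ]
0.3 [0.002, 0.072, -0.092] -0.0 [0.624 0.068 0.166]
0.4 [0.002, 0.078, -0.097] -0.0 [0.624 0.073 0.161]
0.5 [0.002, 0.082, -0.102] -0.0 [0.624 0.078 0.156]
0.6 [0.002, 0.087, -0.108] -0.04 [0.624 0.083 0.15 ]
0.7 [0.002, 0.091, -0.113] -0.07 [0.624 0.087 0.145]
0.8 [0.002, 0.095, -0.12] -0.11 [0.624 0.09  0.138]
0.9 [0.002, 0.098, -0.126] -0.15 [0.624 0.093 0.132]
1.0 [0.002, 0.1, -0.133] -0.19 [0.624 0.095 0.125]
1.1 [0.002, 0.101, -0.141] -0.22 [0.624 0.097 0.117]
1.2 [0.002, 0.102, -0.148] -0.26 [0.624 0.097 0.11 ]
1.3 [0.002, 0.102, -0.155] -0.3 [0.624 0.097 0.103]
1.4 [0.002, 0.101, -0.162] -0.34 [0.624 0.097 0.096]
1.5 [0.002, 0.1, -0.168] -0.37 [0.624 0.096 0.09 ]
1.6 [0.002, 0.099, -0.174] -0.41 [0.624 0.094 0.084]
1.7 [0.002, 0.096, -0.18] -0.45 [0.624 0.092 0.078]
1.8 [0.002, 0.093, -0.186] -0.49 [0.624 0.089 0.072]
1.9 [0.002, 0.09, -0.192] -0.52 [0.624 0.085 0.066]
2.0 [0.002, 0.086, -0.197] -0.52 [0.624 0.081 0.061]
2.09 [0.002, 0.082, -0.201] -0.52 [0.624 0.077 0.057]
2.15 [0.002, 0.079, -0.204] -0.52 [0.624 0.074 0.054]
```

Call:
play_rows --slide '[[0.002, 0.025, -0.02], [0.002, 0.044, -0.045], [0.002, 0.044, -0.065], [0.002, 0.044, -0.081], [0.002, 0.05, -0.081], [0.002, 0.054, -0.081], [0.002, 0.061, -0.084], [0.002, 0.067, -0.088], [0.002, 0.072, -0.092], [0.002, 0.078, -0.097], [0.002, 0.082, -0.102], [0.002, 0.082, -0.102]]' --twist '[[0, 0, 0], [0, 0, 0], [0, 0, 0], [0, 0, 0], [0, 0, 0], [0, 0, 0], [0, 0, 0], [0, 0, 0], [0, 0, 0], [0, 0, 0], [0, 0, 0], [0, 0, 0]]' --claw '[0, 0, 0, 0, 0, 0, 0, 0, 0, 0, 0, 0]'

```text
t: 16.82
tool_pos: [0.624, 0.0778, 0.1564]
orientation: [-179.9, -0.0, 90.0]
force: [-0.4, 0.5, -0.1]
width: -0.002
gripper_force: 0.0
```

Run:
```python
from h import *
s=status.sense();print(s["tool_pos"],s["orientation"],s["force"],s["width"])
for c in("side",):
  im,W=look(c)
  cv2.imwrite("pics/g.png",cv2.cvtColor(cv2.resize(im[120:260,220:380],(640,560)),cv2.COLOR_RGB2BGR))
  for l in("cap_grip","tip_a"): print(c,l,[(np.round(r["point"],4).tolist(),round(r["conf"],2)) for r in nets.place_of(c,l)])
```

```text
[0.62404037 0.07779222 0.15637372] [-1.79903832e+02 -5.44573197e-03  9.00273717e+01] [-0.35104034  0.5041399  -0.08570927] -0.0024023493773168017
side cap_grip [([0.6258, -0.001, 0.1712], 0.88)]
side tip_a [([0.6258, 0.0858, 0.1521], 0.59), ([0.7474, -0.0271, 0.0034], 0.25)]
```

View pics/g.png

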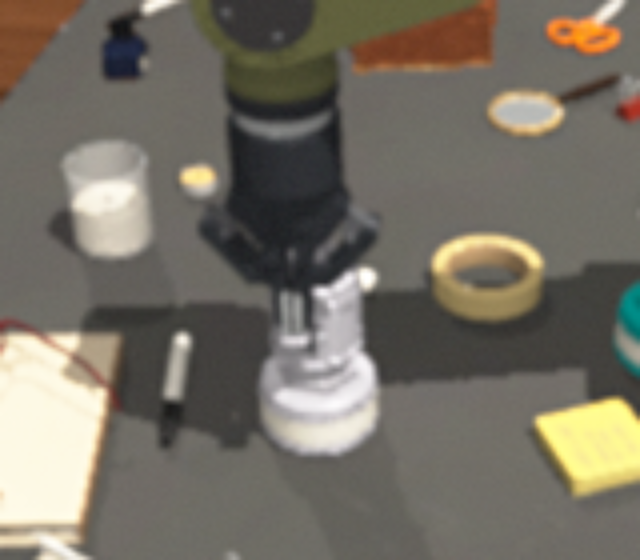

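The side crop shows the closed fingers on arm A at (293,340) px, with the arm swung partly down. The net puts its tip where φ = 0.5 predicts. I'll continue the arc.

Call:
play_rows --slide '[[0, 0.005, -0.006], [0, 0.009, -0.011], [0, 0.013, -0.018], [0, 0.016, -0.024], [0, 0.018, -0.031], [0, 0.019, -0.039], [0, 0.02, -0.046], [0, 0.02, -0.053], [0, 0.019, -0.06], [0, 0.018, -0.066], [0, 0.018, -0.066]]' --twist '[[-0.04, 0, 0], [-0.07, 0, 0], [-0.11, 0, 0], [-0.15, 0, 0], [-0.19, 0, 0], [-0.22, 0, 0], [-0.26, 0, 0], [-0.3, 0, 0], [-0.34, 0, 0], [-0.37, 0, 0], [-0.37, 0, 0]]' --claw '[0, 0, 0, 0, 0, 0, 0, 0, 0, 0, 0]'

```text
t: 18.35
tool_pos: [0.624, 0.0957, 0.0902]
orientation: [-179.9, 21.2, 90.1]
force: [-0.1, 0.5, 0.7]
width: 0.001
gripper_force: 0.0
```

Call:
play_rows --slide '[[0, -0.001, -0.006], [0, -0.004, -0.012], [0, -0.007, -0.018], [0, -0.01, -0.024], [0, -0.01, -0.024]]' --twist '[[-0.04, 0, 0], [-0.08, 0, 0], [-0.12, 0, 0], [-0.15, 0, 0], [-0.15, 0, 0]]' --claw '[0, 0, 0, 0, 0]'

```text
t: 18.98
tool_pos: [0.6244, 0.0856, 0.0667]
orientation: [-180.0, 29.8, 90.0]
force: [-0.0, 1.6, 0.2]
width: 0.0
gripper_force: 0.8
```

Call:
play_rows --slide '[[0, -0.002, -0.003], [0, -0.004, -0.005], [0, -0.006, -0.007], [0, -0.008, -0.009], [0, -0.008, -0.009]]' --twist '[[0, 0, 0], [0, 0, 0], [0, 0, 0], [0, 0, 0], [0, 0, 0]]' --claw '[0, 0, 0, 0, 0]'

```text
t: 19.6
tool_pos: [0.6246, 0.077, 0.0582]
orientation: [-180.0, 29.8, 90.0]
force: [0.3, 1.6, 0.9]
width: 0.0
gripper_force: 0.8
```

Call:
play_rows --slide '[[0, -0.002, -0.001], [0, -0.003, -0.002], [0, -0.003, -0.002]]' --twist '[[0, 0, 0], [0, 0, 0], [0, 0, 0]]' --claw '[0, 0, 0]'

```text
t: 19.98
tool_pos: [0.6246, 0.0745, 0.0563]
orientation: [180.0, 29.8, 90.0]
force: [-0.5, 3.2, 0.8]
width: -0.0
gripper_force: 1.5
```

Run:
```python
from h import *
s=status.sense();print(s["tool_pos"],s["force"])
for c in("side",):
  im,W=look(c)
  cv2.imwrite("pics/i.png",cv2.cvtColor(cv2.resize(im[120:260,220:380],(640,560),interpolation=cv2.INTER_CUBIC),cv2.COLOR_RGB2BGR))
  for l in("cap_grip","tip_a"): print(c,l,[(np.round(r["point"],4).tolist(),round(r["conf"],2)) for r in nets.place_of(c,l)])
```

```text
[0.62460828 0.07449596 0.05627493] [-0.52762651  3.21558033  0.80984528]
side cap_grip [([0.7454, -0.025, 0.0026], 0.71), ([0.6226, -0.0003, 0.1745], 0.69), ([0.6257, -0.0025, 0.0542], 0.67)]
side tip_a [([0.622, -0.0737, 0.1752], 0.42)]
```

View pics/i.png

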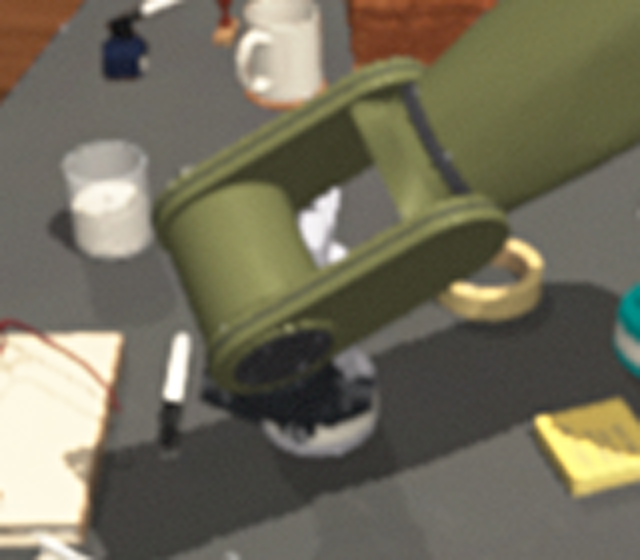

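The side view is blocked by the robot arm, so I'll keep pushing gently by feel.

Call:
play_rows --slide '[[0, -0.001, -0.001], [0, -0.002, -0.001], [0, -0.003, -0.002], [0, -0.003, -0.002]]' --twist '[[0, 0, 0], [0, 0, 0], [0, 0, 0], [0, 0, 0]]' --claw '[0, 0, 0, 0]'

```text
t: 20.62
tool_pos: [0.6248, 0.0719, 0.0545]
orientation: [180.0, 29.7, 90.0]
force: [0.8, 5.1, 1.9]
width: 0.0
gripper_force: 2.6
```

Call:
play_rows --slide '[[0, -0.001, -0.001], [0, -0.002, -0.001], [0, -0.003, -0.002], [0, -0.003, -0.002]]' --twist '[[0, 0, 0], [0, 0, 0], [0, 0, 0], [0, 0, 0]]' --claw '[0, 0, 0, 0]'

```text
t: 21.12
tool_pos: [0.6251, 0.0705, 0.0534]
orientation: [179.9, 29.6, 89.9]
force: [-3.0, 11.8, 6.1]
width: 0.002
gripper_force: 6.3
```

Call:
play_rows --slide '[[0, -0.001, 0], [0, -0.0015, -0.001], [0, -0.0015, -0.001]]' --twist '[[0, 0, 0], [0, 0, 0], [0, 0, 0]]' --claw '[0, 0, 0]'

```text
t: 21.5
tool_pos: [0.6253, 0.07, 0.0529]
orientation: [179.8, 29.5, 89.9]
force: [-3.8, 14.4, 8.6]
width: 0.003
gripper_force: 8.3
```

Call:
play_rows --slide '[[0, 0.01, 0.005], [0, 0.03, 0.02], [0, 0.04, 0.06], [0, 0.04, 0.11], [0, 0.03, 0.16], [-0.001, 0, 0.2], [-0.001, 0, 0.2], [-0.001, 0, 0.2], [-0.001, 0, 0.2]]' --twist '[[0, 0, 0], [0, 0, 0], [0.1, 0, 0], [0.25, 0, 0], [0.4, 0, 0], [0.52, 0, 0], [0.52, 0, 0], [0.52, 0, 0], [0.52, 0, 0]]' --claw '[0, 0, 0, 0, 0, 0, 0, 0, 0]'

```text
t: 22.62
tool_pos: [0.6225, 0.0681, 0.249]
orientation: [-179.8, 0.0, 90.1]
force: [-0.6, 0.7, -0.2]
width: -0.002
gripper_force: 0.0
```

Run:
```python
from h import *
s=status.sense();print(s["tool_pos"],s["orientation"],s["force"])
for c in("side","top","wrist"):
  im,W=look(c)
  if c=="side":cv2.imwrite("pics/j.png",cv2.cvtColor(cv2.resize(im[120:260,220:380],(640,560),interpolation=cv2.INTER_CUBIC),cv2.COLOR_RGB2BGR))
  for l in("cap_grip","tip_a"): print(c,l,[(np.round(r["point"],4).tolist(),round(r["conf"],2)) for r in nets.place_of(c,l)])
```

```text
[0.62251261 0.06806289 0.24896235] [-1.79763170e+02  2.14864442e-02  9.00962961e+01] [-0.62215466  0.69049332 -0.21293021]
side cap_grip [([0.6237, 0.0038, 0.1759], 0.62)]
side tip_a [([0.6225, 0.0644, 0.0561], 0.64), ([0.6214, -0.0754, 0.1741], 0.45)]
top cap_grip [([0.621, 0.0006, 0.1771], 0.56)]
top tip_a [([0.6188, 0.0647, 0.0588], 0.57), ([0.6255, -0.0692, 0.1734], 0.54)]
wrist cap_grip []
wrist tip_a [([0.6212, 0.0651, 0.056], 0.67)]
```

View pics/j.png

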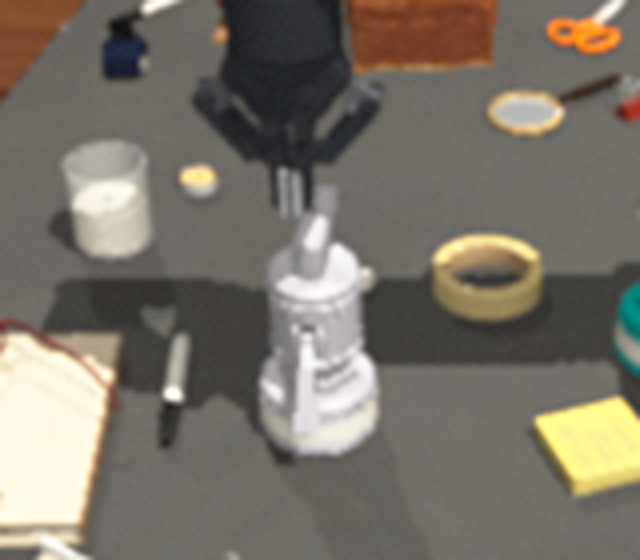

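The side crop shows arm A hanging fully down at (305,390) px and the gripper clear of it. The tip is at (0.065, 0.056) in y and z, against an expected (0.066, 0.057). Now arm B.

```bash
python3 path.py -1 "[.6230,.0685,.251]"|cut -d' ' -f1-5
```

```text
0 [0.002, -0.124, -0.074] 0.0
0.1 [0.002, -0.131, -0.077] 0.0
0.2 [0.002, -0.137, -0.081] 0.0
0.3 [0.002, -0.142, -0.085] 0.0
0.4 [0.002, -0.148, -0.09] 0.0
0.5 [0.002, -0.152, -0.095] 0.0
0.6 [0.002, -0.157, -0.101] 0.04
0.7 [0.002, -0.161, -0.106] 0.07
0.8 [0.002, -0.165, -0.113] 0.11
0.9 [0.002, -0.168, -0.119] 0.15
1.0 [0.002, -0.17, -0.126] 0.19
1.1 [0.002, -0.171, -0.134] 0.22
1.2 [0.002, -0.172, -0.141] 0.26
1.3 [0.002, -0.172, -0.148] 0.3
1.4 [0.002, -0.171, -0.155] 0.34
1.5 [0.002, -0.17, -0.161] 0.37
1.6 [0.002, -0.169, -0.167] 0.41
1.7 [0.002, -0.166, -0.173] 0.45
1.8 [0.002, -0.163, -0.179] 0.49
1.9 [0.002, -0.16, -0.185] 0.52
2.0 [0.002, -0.156, -0.19] 0.52
2.09 [0.002, -0.152, -0.194] 0.52
2.15 [0.002, -0.149, -0.197] 0.52
```

Call:
play_rows --slide '[[0.001, -0.04, 0], [0.001, -0.08, 0], [0.001, -0.114, -0.01], [0.001, -0.114, -0.04], [0.001, -0.114, -0.06], [0.001, -0.114, -0.074], [0.001, -0.12, -0.074], [0.001, -0.125, -0.074], [0.001, -0.131, -0.077], [0.001, -0.137, -0.081], [0.001, -0.142, -0.085], [0.001, -0.142, -0.085]]' --twist '[[0, 0, 0], [0, 0, 0], [0, 0, 0], [0, 0, 0], [0, 0, 0], [0, 0, 0], [0, 0, 0], [0, 0, 0], [0, 0, 0], [0, 0, 0], [0, 0, 0], [0, 0, 0]]' --claw '[0, 0, 0, 0, 0, 0, 0, 0, 0, 0, 0, 0]'

```text
t: 24.58
tool_pos: [0.6242, -0.0756, 0.1658]
orientation: [-179.9, -0.0, 90.0]
force: [0.3, -0.9, -0.7]
width: -0.006
gripper_force: 0.0
```

Call:
play_rows --slide '[[0, -0.006, -0.005], [0, -0.01, -0.01], [0, -0.015, -0.016], [0, -0.019, -0.021], [0, -0.023, -0.028], [0, -0.026, -0.034], [0, -0.028, -0.041], [0, -0.029, -0.049], [0, -0.03, -0.056], [0, -0.03, -0.063], [0, -0.029, -0.07], [0, -0.029, -0.07]]' --twist '[[0, 0, 0], [0, 0, 0], [0.04, 0, 0], [0.07, 0, 0], [0.11, 0, 0], [0.15, 0, 0], [0.19, 0, 0], [0.22, 0, 0], [0.26, 0, 0], [0.3, 0, 0], [0.34, 0, 0], [0.34, 0, 0]]' --claw '[0, 0, 0, 0, 0, 0, 0, 0, 0, 0, 0, 0]'

```text
t: 26.08
tool_pos: [0.6239, -0.1045, 0.0949]
orientation: [-179.9, -19.5, 89.9]
force: [-0.5, 0.3, 0.0]
width: 0.002
gripper_force: 0.0
```

Call:
play_rows --slide '[[0, 0.001, -0.006], [0, 0.002, -0.012], [0, 0.005, -0.018], [0, 0.008, -0.024], [0, 0.011, -0.03], [0, 0.015, -0.035], [0, 0.018, -0.038], [0, 0.018, -0.038]]' --twist '[[0.03, 0, 0], [0.07, 0, 0], [0.11, 0, 0], [0.15, 0, 0], [0.18, 0, 0], [0.18, 0, 0], [0.18, 0, 0], [0.18, 0, 0]]' --claw '[0, 0, 0, 0, 0, 0, 0, 0]'

```text
t: 27.08
tool_pos: [0.6243, -0.0859, 0.0577]
orientation: [-180.0, -29.8, 90.0]
force: [0.1, -0.9, -0.1]
width: -0.0
gripper_force: 0.6
```

Call:
play_rows --slide '[[0, 0.002, -0.001], [0, 0.004, -0.002], [0, 0.006, -0.003], [0, 0.007, -0.004], [0, 0.007, -0.004]]' --twist '[[0, 0, 0], [0, 0, 0], [0, 0, 0], [0, 0, 0], [0, 0, 0]]' --claw '[0, 0, 0, 0, 0]'

```text
t: 27.7
tool_pos: [0.6245, -0.0799, 0.0541]
orientation: [180.0, -29.7, 90.0]
force: [-0.5, -5.8, -0.8]
width: 0.004
gripper_force: 2.3
```

Call:
play_rows --slide '[[0, 0.001, -0.001], [0, 0.002, -0.001], [0, 0.003, -0.002], [0, 0.003, -0.002]]' --twist '[[0, 0, 0], [0, 0, 0], [0, 0, 0], [0, 0, 0]]' --claw '[0, 0, 0, 0]'

```text
t: 28.2
tool_pos: [0.6249, -0.0791, 0.0534]
orientation: [179.9, -29.5, 90.1]
force: [-3.3, -12.7, 5.2]
width: 0.003
gripper_force: 6.7
```

Call:
play_rows --slide '[[0, 0.001, 0], [0, 0.0015, -0.001], [0, 0.0015, -0.001]]' --twist '[[0, 0, 0], [0, 0, 0], [0, 0, 0]]' --claw '[0, 0, 0]'

```text
t: 28.58
tool_pos: [0.6252, -0.0786, 0.0529]
orientation: [179.9, -29.4, 90.1]
force: [-4.6, -15.3, 6.1]
width: -0.001
gripper_force: 8.5
```

Same stall signature as arm A (17 N). I'll retreat and check.

Call:
play_rows --slide '[[0, -0.01, 0.005], [0, -0.03, 0.02], [0, -0.04, 0.06], [0, -0.04, 0.11], [0, -0.03, 0.17], [0, -0.02, 0.24], [0, -0.02, 0.28], [-0.04, -0.02, 0.3], [-0.08, -0.02, 0.3], [-0.08, -0.02, 0.3]]' --twist '[[0, 0, 0], [0, 0, 0], [-0.1, 0, 0], [-0.25, 0, 0], [-0.4, 0, 0], [-0.52, 0, 0], [-0.52, 0, 0], [-0.52, 0, 0], [-0.52, 0, 0], [-0.52, 0, 0]]' --claw '[0, 0, 0, 0, 0, 0, 0, 0, 0, 0]'

```text
t: 29.82
tool_pos: [0.543, -0.0945, 0.3529]
orientation: [179.9, -0.0, 90.0]
force: [0.0, -0.6, -0.8]
width: 0.001
gripper_force: 0.0
```

Run:
```python
from h import *
s=status.sense();print(s["tool_pos"],s["force"])
for c in("side","top","wrist"):
  im,W=look(c)
  if c=="wrist":cv2.imwrite("pics/k.png",cv2.cvtColor(im,cv2.COLOR_RGB2BGR))
  for l in("cap_grip","tip_a","pin_a","can_shoulder"): print(c,l,[(np.round(r["point"],4).tolist(),round(r["conf"],2)) for r in nets.place_of(c,l)])
```

```text
[ 0.54295345 -0.0945184   0.35285964] [ 0.01211729 -0.62185625 -0.8380601 ]
side cap_grip [([0.6244, -0.0014, 0.1718], 0.98)]
side tip_a [([0.6215, 0.0699, 0.056], 0.46)]
side pin_a [([0.622, 0.0313, 0.1141], 0.63)]
side can_shoulder [([0.335, -0.1224, 0.0554], 0.68)]
top cap_grip [([0.6226, -0.003, 0.1765], 0.81)]
top tip_a [([0.6245, -0.004, 0.0531], 0.68), ([0.6207, 0.0674, 0.0548], 0.39)]
top pin_a [([0.6221, 0.035, 0.1126], 0.56)]
top can_shoulder [([0.7408, 0.2748, 0.0558], 0.74), ([0.3332, -0.124, 0.0562], 0.58), ([0.6254, -0.0035, 0.0549], 0.51)]
wrist cap_grip [([0.6235, -0.0023, 0.1744], 0.89)]
wrist tip_a [([0.6209, 0.069, 0.0591], 0.67), ([0.6217, -0.0728, 0.0557], 0.62)]
wrist pin_a [([0.629, -0.0353, 0.1118], 0.55), ([0.6284, 0.0327, 0.1135], 0.51), ([0.3945, 0.0151, -0.0048], 0.23)]
wrist can_shoulder [([0.3332, -0.1222, 0.0542], 0.83)]
```

View pics/k.png

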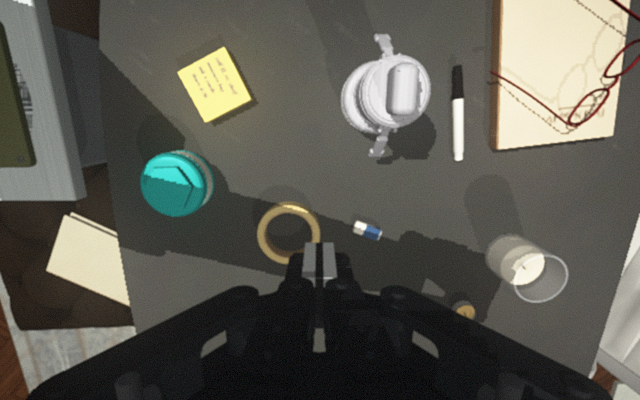

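The wrist picture shows both arms down, at (383,45) and (378,147) px, with the cap square on the neck at (395,90) px and the bystanders in place. Tip B at (-0.073, 0.056) matches fully down.

```bash
python3 -c "
from plant import ticket
print(ticket.hand_in())"
```

```text
the job is handed in; nothing more can be done
None
```

The cap is pressed onto the gasket, both cam arms measure fully down, and the gripper is clear; I handed the job in about 30 s into the 67 s allowed, and no verdict came back.

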